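Unpin the transit cover and dock the portable radio

ROBOT

A 6-joint arm with a two-finger parallel gripper is mounted at the origin on the work surface. World frame = base frame: x ahead of the robot, y to its left, z up, the work surface at z = 0. Lengths are in mm, angles in rad, forces in N, time in s.
With the tool pointing down it reaches from about 275 to 825 mm from the base axis. Payload 4.9 kg.
Tool frame: the origin (TCP) lies midway between the tips of the shut fingers; the grasp point (between the pads) lies 19 mm behind it; z points along the fingers, x is the direction in which the jaws open and shut, and the axes are right-handed (so a half turn about z gives the same grasp; the last joint's range is limited). The gripper opens to 85 mm and grips with 20 to 120 N. Pads are 22 mm wide; open, the fingers measure 114 mm over their backs; the gripper's body (76 mm by 85 mm) begins 54 mm behind the grasp point. The pads swing forward as they close: fully open they stand 13 mm farther back than shut.
Start: joints at [1.065, 0.326, -0.193, 1.052, 0, 1.437], TCP at [199.807, 512.441, 231.281] pointing down, gripper open.
Joint ranges: [-2.65, 2.65], [-0.97, 1.79], [-1.3, 1.35], [-1.93, 2.1], [-1.47, 1.37], [-3.14, 3.14]. Speed limits (rad/s): [2.57, 2.57, 3.14, 3.14, 3.14, 3.14].

INTERFACE

Orientations are given as a 3x3 rotation matrix whose columns are the frame's x, y, z axes.
In Python, from workcell import r gives the robot as it stands.
- The arm moves only by the tool jog_arm, never from a script. Its argument "moves" is a list of rows, each an object with "fingers": the finger opening in m, from 0 to 0.0854; "linear": the shift along the world's x, y, z in m, a list of three; "twist": the turn about the world's z in degrees. In form: [{"fingers": fingers, "linear": [dx, dy, dz], "twist": twist}, ...]. A call has 1 to 20 rows; each row is the pose to reach, as a shift and turn from the pose commanded when the call began; what a row does not reach only later rows make up. A row lasts 1/10 s, in which the tool goes at most 50 mm and 8.59 degrees, less where a joint would pass 70% of its speed; a pose out of reach is approached as far as the arm can. A call with a gripper value outside its range is refused whole. The fingers move at their own pace and stop on an object; "squeeze" is the grip in N (left out, the last holds). Time passes only in rows, so rows that repeat a pose let the fingers close. It gives the time, the measured TCP pose, the force and the opening at its end, in the units of the state.
- r.sense(): the state, without advancing time (a new reading comes with each control period).
- r.grab_frame(name): name is "scene" or "top"; returns the picture (420x560x3 uint8, blue, green, red); there is no depth.
- r.get_calibration(name): a dict with "camera_matrix" (3x3 intrinsics, pixels), "k1" (the pictures are not rectified: a ray, as slopes to the right and down, at radius r is drawn at 1 + k1 r^2 times it, then the intrinsics apply), "position" and "rotation" of the camera in the world. Camera axes: x right, y up, looking along -z (the intrinsics and any distortion apply to the point x, -y, -z); pixel columns grow to the right and rows downward; lengths in mm; the calibration is good to about 2 mm. A picture is of the moment at which its call begins. get_calibration takes no time and is no camera call.
- r.finish_job(): hands the job in, once; it reports no verdict.
Trained networks look in the newest picture that a camera, given by its name, has taken for a name from the list of things; names that differ only in an ending like _2 or _b are one class to them, and where a whole thing is asked for, a point or a joint stands for the part that bears it (a point fixed in the world has none). Each returns a list of dicts, best first, with "p" (0 to 1); they miss things now and then, are a little off and sometimes report something else, mostly with a low value. They report only what shows in the picture. A call takes as long as a camera call. They do not tell look-alikes from the thing itself.
- r.find_in(query, camera): "position" ([x, y, z] in mm, in world coordinates, good to about 4 mm: the middle of the surface that is visible of it).
- r.cut_out(query, camera): "region" (420x560 bool, what is visible of it).
The state is a dict: "t": time; "joint_pos": joint angles; "dq": joint speeds; "effort": joint torques, N m; "tcp_pos": TCP position; "orientation": TCP orientation; "contact_force": force on the tool from outside, world axes, zero at the start; "ft_torque": the same for the moment, N m; "grip_width": finger opening in mm.
Only numpy, scipy, OpenCV 4.12 (cv2) and the standard library are available. Lean on these libraries where they do the work, as an engineer would, in place of code of your own. Each camera call takes 0.05 s, during which the arm holds its last target. There are 200 camera calls.

TASK

The charging dock's cover is locked by a spring pin: pull the pin's T-handle up, turn it anticlockwise until it drops into its rest notch and stays up by itself when you let go, then slide the cover fully open. Push the portable radio upright down into the uncovered pocket, either way round, until it clicks past the sprung ball and sits fully home. Let go, leave the pin parked and the cover open, and do not disturb the microphone, mug or morse key.

Things in the scene. Friction and masses are not known exactly. Their poses are not given: they have to be found in the camera images.
- pin: Vertical spring pin. Origin at the middle of its black T-bar (80 mm long along this body's x, 14 wide, 16 high); z up. Below: a 10 mm steel shank and, 48 mm under the T-bar's middle and parallel to it, a steel cross-dog 64 mm long, 6 thick. Locked, the dog lies in the collar's deep slot. A spring pulls the pin down with 7 N locked, 11 N fully up. Raised over 24 mm the dog clears the rim and can turn.
- collar (a point): Centre of the top of the round dark steel collar (64 mm across, rim 27 mm below the locked T-bar's middle) round the pin. Its rim has a rest notch 5 mm deep, somewhere 53 to 77 degrees anticlockwise (from above) of the slot, different on each unit: find it by feel or sight. It takes the dog within about 4 degrees of its middle. Let go elsewhere, the pin is not parked.
- pin_lift (a joint): Lift of the spring pin in m: 0 locked; 0.024 when lowered onto the collar's rim; 0.019 when sunk in the rest notch, where it stays when let go (parked); 0.030 end of travel. The pin is out of the cover above 0.016.
- pin_turn (a joint): Turn of the pin in rad, anticlockwise from above: 0 with the dog along the slot (locked), stop at 1.6.
- cover_handle (a point): Centre of the black upright fin on the flat aluminium sliding cover; the fin is 60 mm long along this point's x, 12 mm thick along y, 40 mm high, and the cover's flat top lies 20 mm below the point. The cover slides along this point's -y.
- cover_slide (a joint): Travel of the cover in m along the dock's -y: 0 closed over the pocket, 0.135 fully open at its stop. Friction about 2.5 N; it stays where it is left. The pin blocks it unless lifted.
- pocket (a point): Centre of the floor of the dock's pocket, 15 mm above the table; axes are the dock's: z up, -y the way the cover opens. The pocket is 39 mm (x) by 63 mm (y) and 60 mm deep; its mouth is bevelled 7 mm wider all round. The pin stands 130 mm in +y and 65 mm in +x from it; the closed cover's fin is right above it.
- dock_mid (a point): Middle of the top of the dock, an olive metal block fixed to the table, about 355 mm long in y (from -145 to +210 mm of this point) and 175 mm in x (from -55 to +120 mm), its top 75 mm above the table; a rail along its front reaches 90 mm.
- ball_in (a joint): How far the sprung ball in the pocket's -y wall, 28 mm above the pocket floor, is pressed in (m): 0 standing out 6 mm. The radio needs about 8 to 20 N of push to pass it.
- radio_mid (a point): Centre of the black portable radio, which stands upright on the table: 36 mm (its x) by 60 mm (its y) by 130 mm high (z up), 0.3 kg, with 14 mm knobs on top. A groove round each 36 mm wide narrow side, 18 to 38 mm above its foot, takes the ball. Docked, the radio's x lies along the pocket's x (either way round) and this centre is 65 mm above the pocket floor.
- desk_mic: Bystander: desk microphone with a blue foam head, base 130 x 90 mm, 190 mm high; origin under its base.
- mug: Bystander: white mug, 80 mm across, 90 mm high; origin under its base.
- morse_key: Bystander: brass morse paddle, 90 x 70 mm base, 57 mm high, with two clear fins; origin under its base.
Things that resemble listed ones, but are neither listed nor needed, are in the scene too. What is shaped like the part that bears radio_mid but pink, purple or turquoise is not meant.

How it is judged (in metres and radians):
On the way, in this order (a step that is already met when the one before it is completed fails the run):
1. the pin is lifted, turned and let go, and stays up with its dog in the rest notch (value of joint pin_lift between 0.0165 and 0.0215 m and value of joint pin_turn above 0.75 rad and contact force between the fingers and pin below 0.5 N), for 0.3 s.
2. the cover is slid fully open (value of joint cover_slide above 0.12 m), for 0.1 s.
3. the radio is pushed home in the pocket and held by the ball (z of radio_mid in the frame of pocket between 0.06 and 0.0685 m and horizontal distance between radio_mid and pocket below 0.007 m and angle between radio_mid's own z axis and vertical below 0.07 rad and value of joint ball_in below 0.002 m), for 0.2 s.
At the end, for the whole second after the job is handed in: Pin at rest in its notch (lift 16.5 to 21.5 mm, turn over 0.75 rad), cover open more than 120 mm, radio in the pocket with its centre 60 to 68.5 mm above the floor and within 7 mm sideways, tilted less than 0.07 rad, ball pressed in less than 2 mm (all of step 3 and value of joint pin_lift between 0.0165 and 0.0215 m and value of joint pin_turn above 0.75 rad and value of joint cover_slide above 0.12 m and linear speed of pin below 0.02 m/s); the robot touches nothing.
It fails at once if the desk mic is moved by more than 30 mm (distance of desk_mic from where it was at the start of the episode above 0.03 m).
It fails at once if the mug is moved by more than 30 mm (distance of mug from where it was at the start of the episode above 0.03 m).
It fails at once if the morse key is moved by more than 30 mm (distance of morse_key from where it was at the start of the episode above 0.03 m).
It also fails if it takes over 64 s, if anything falls off the work surface, if the arm or the gripper's body presses on something with over 40 N, if the wrist force passes 120 N, or if a joint passes its speed limit or range.

## Working session

There is one attempt and no reset: what is moved stays moved. The work goes in short steps, Python scripts to look and compute and a tool call to move; the robot and the scene stay as the last step left them, time stands still between calls to the robot, and variables do not carry over. Pictures are saved under pics/ and viewed, about 8 in all and at most 12, crops included, and the job is handed in when it is done.

Besides the shell and the picture viewer there is one more tool, called after ">>>" in YAML: its name, and indented under it one key for each argument. jog_arm: Moves the arm, as the interface text tells. Its arguments: {"type":"object","properties":{"moves":{"type":"array","items":{"type":"object","properties":{"fingers":{"type":"number"},"linear":{"type":"array","items":{"type":"number"}},"twist":{"type":"number"}}}},"squeeze":{"type":"number"}},"required":["moves"]}

```bash
mkdir -p pics; ls; cat > h.py <<'E'
import numpy as np, cv2
from workcell import r
def ray(cam,u,v):
    c=r.get_calibration(cam);K=np.array(c["camera_matrix"])
    d=np.array([(u-K[0,2])/K[0,0],(v-K[1,2])/K[1,1]]);s=d.copy()
    for _ in range(30): s=d/(1+c["k1"]*(s@s))
    return np.array(c["position"],float),np.array(c["rotation"])@np.array([s[0],-s[1],-1])
def at_z(cam,u,v,z):
    p,d=ray(cam,u,v);return p+d*(z-p[2])/d[2]
def proj(cam,X):
    c=r.get_calibration(cam);K=np.array(c["camera_matrix"])
    q=np.array(c["rotation"]).T@(np.array(X,float)-np.array(c["position"]))
    s=np.array([q[0],-q[1]])/-q[2];s=s*(1+c["k1"]*(s@s))
    return K[:2,:2]@s+K[:2,2]
E
python3 - <<'E'
from h import *
for c in ("scene","top"):
    im=r.grab_frame(c);cv2.imwrite(f"pics/{c}0.png",im)
    k=r.get_calibration(c);print(c,np.round(k["position"]),np.round(k["rotation"],2).tolist(),np.round(k["camera_matrix"]).tolist())
    for q in ("pin","cover_handle","radio_mid","collar","desk_mic","mug","morse_key"):
        print(q,[(np.round(d["position"]).tolist(),round(d["p"],2)) for d in r.find_in(q,c)[:4]])
s=r.sense();print({k:np.round(v,3).tolist() for k,v in s.items()})
E
```

```text
pics
scene [1303.  361. 1151.] [[-0.38, -0.74, 0.55], [0.92, -0.31, 0.22], [0.01, 0.6, 0.8]] [[415.0, 0.0, 278.0], [0.0, 415.0, 213.0], [0.0, 0.0, 1.0]]
pin [([557.0, 174.0, 161.0], 0.47)]
cover_handle []
radio_mid [([474.0, -213.0, 88.0], 0.92), ([575.0, -371.0, 100.0], 0.86), ([657.0, -202.0, 91.0], 0.68), ([569.0, -291.0, 108.0], 0.57)]
collar [([558.0, 30.0, 76.0], 0.83)]
desk_mic [([785.0, -4.0, 30.0], 0.72)]
mug [([685.0, -328.0, 58.0], 0.86)]
morse_key [([406.0, 476.0, 23.0], 0.74)]
top [ 388.   79. 1305.] [[0.01, 0.99, -0.16], [-1.0, 0.01, 0.01], [0.02, 0.16, 0.99]] [[450.0, 0.0, 276.0], [0.0, 450.0, 209.0], [0.0, 0.0, 1.0]]
pin [([550.0, 170.0, 161.0], 0.52)]
cover_handle [([515.0, 43.0, 81.0], 0.89)]
radio_mid [([551.0, -386.0, 115.0], 0.96), ([449.0, -207.0, 130.0], 0.9), ([639.0, -207.0, 132.0], 0.87), ([550.0, -285.0, 124.0], 0.85)]
collar [([514.0, 4.0, 76.0], 0.71), ([757.0, -11.0, 22.0], 0.62)]
desk_mic [([761.0, -10.0, 22.0], 0.91)]
mug [([685.0, -343.0, 47.0], 0.82), ([519.0, 43.0, 79.0], 0.72)]
morse_key [([393.0, 471.0, 30.0], 0.74), ([514.0, 4.0, 78.0], 0.42)]
{'t': 0.8, 'joint_pos': [1.065, 0.326, -0.193, 1.052, 0.0, 1.437], 'dq': [0.0, 0.002, 0.001, 0.001, -0.0, 0.0], 'effort': [0.002, -44.327, 26.275, 0.001, 0.0, 0.0], 'tcp_pos': [199.823, 512.445, 231.307], 'orientation': [[0.363, 0.932, 0.0], [0.932, -0.363, 0.0], [0.0, -0.0, -1.0]], 'contact_force': [-0.07, -0.677, 0.569], 'ft_torque': [-0.013, 0.055, -0.008], 'grip_width': 85.523}
```

View pics/scene0.png

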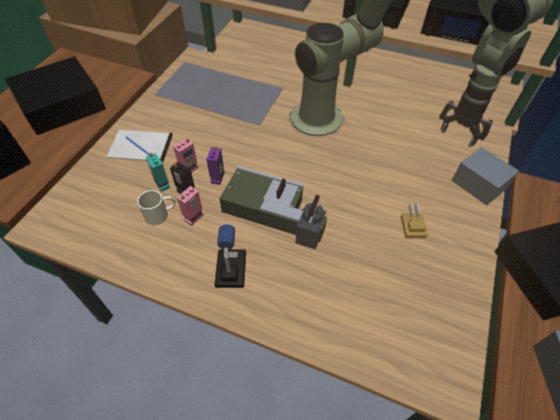

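View pics/top0.png

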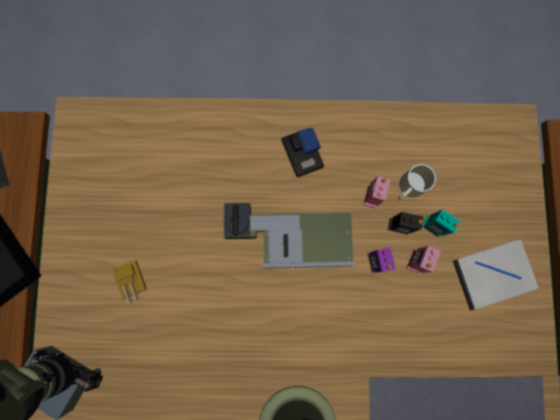

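Candidates for the radio: black (scene 181,178 / top 406,222), pink ×2, purple, turquoise. Only the black one fits; I'll confirm it in an enlarged crop.

```bash
python3 - <<'E'
from h import *
s=cv2.imread("pics/scene0.png");t=cv2.imread("pics/top0.png")
def c(im,x,y,w,h): return cv2.resize(im[y:y+h,x:x+w],(400,300),interpolation=cv2.INTER_CUBIC)
# dock in scene (210..340,165..262), top (215..360,195..303); radios
a=np.vstack([np.hstack([c(s,212,165,128,96),c(t,216,190,144,108)]),np.hstack([c(s,140,135,100,75),c(t,365,180,100,75)])])
cv2.imwrite("pics/crop1.png",a)
E
```

```text
(no output)
```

View pics/crop1.png

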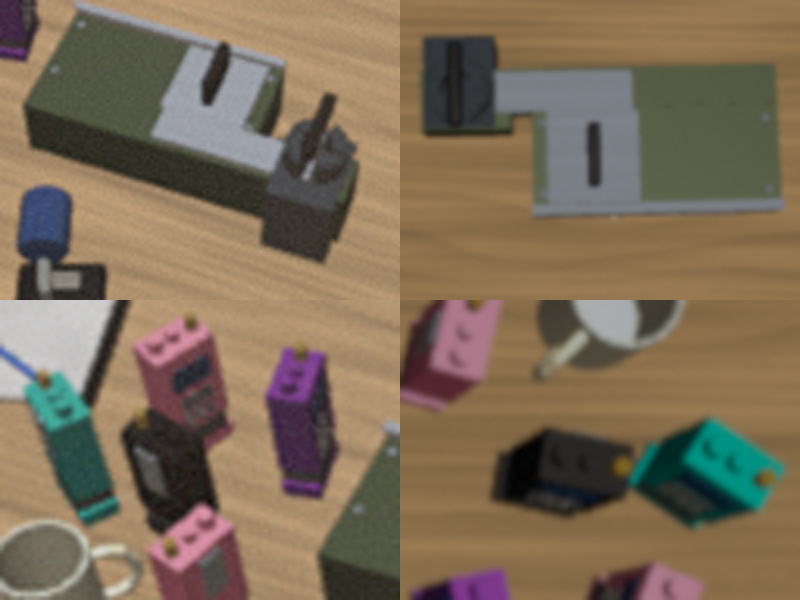

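Top-left and top-right show the dock with the T-bar (top px ≈235,220), the fin (≈286,245) and the L-shaped cover. The bottom row shows the black radio between the turquoise, pink and purple look-alikes, so black at top (406,222) is the one meant. I'll fit box silhouettes to the masks.

```bash
cat > fit.py <<'E'
from h import *
from scipy.optimize import minimize
def box(p,yaw,d,off=(0,0,0)):
    c,s=np.cos(yaw),np.sin(yaw);R=np.array([[c,-s,0],[s,c,0],[0,0,1]])
    P=np.array([[i,j,k] for i in(-.5,.5) for j in(-.5,.5) for k in(-.5,.5)])*d+np.array(off)
    return P@R.T+p
S=4
def sil(cam,boxes):
    m=np.zeros((420*S,560*S),np.uint8)
    for b in boxes:
        u=np.array([proj(cam,X) for X in b])
        cv2.fillConvexPoly(m,cv2.convexHull((S*(u+.5)).astype(np.int32)),255)
    return cv2.resize(m,(560,420),interpolation=cv2.INTER_AREA)/255.
def fit(masks,boxes,x0,fixz=None,steps=(15,15,15,.2)):
    n=3 if fixz is not None else 4
    def un(v): return (np.array([v[0],v[1],fixz]),v[2]) if fixz is not None else (np.array(v[:3]),v[3])
    def cost(v):
        p,y=un(v);return sum(np.abs(cv2.GaussianBlur(sil(c,[box(p,y,d,o) for d,o in boxes])-m,(0,0),1)).sum()/m.sum() for c,m in masks.items())
    best=None
    for x in x0:
        st=[steps[i] for i in ((0,1,3) if n==3 else range(4))]
        sim=np.array([x]+[np.array(x)+np.eye(n)[i]*st[i] for i in range(n)])
        o=minimize(cost,x,method="Nelder-Mead",options=dict(initial_simplex=sim,maxfev=250,xatol=.1,fatol=1e-4))
        if best is None or o.fun<best.fun: best=o
    return best.x,best.fun
def masks(q,near,cams=("scene","top")):
    out={}
    for c in cams:
        L=r.cut_out(q,c);uv=proj(c,near)
        L=[l["region"] for l in L if l["region"].any()]
        if not L: continue
        m=min(L,key=lambda m:np.hypot(*(np.argwhere(m).mean(0)[::-1]-uv)))
        cen=np.argwhere(m).mean(0)[::-1];print(q,c,m.sum(),np.round(cen),np.round(uv))
        if np.hypot(*(cen-uv))<25: out[c]=m.astype(float)
    return out
E
python3 - <<'E'
from fit import *
for c in("scene","top"): r.grab_frame(c)
import pickle
M=dict(pin=masks("pin",(553,172,155)),fin=masks("cover_handle",(500,43,100)),rad=masks("radio_mid",(550,-290,65)))
pickle.dump(M,open("M.pkl","wb"))
print("pin",fit(M["pin"],[((80,14,16),(0,0,0)),((10,10,30),(0,0,-15))],[(553,172,155,0)]))
if M["fin"]: print("fin",fit(M["fin"],[((60,12,40),(0,0,0))],[(500,43,110,0)]))
print("rad",fit(M["rad"],[((36,60,130),(0,0,0))],[(550,-290,a) for a in(0.3,1.0,1.57,2.2)],fixz=65))
vis=[]
for c in("scene","top"):
    im=cv2.imread(f"pics/{c}0.png")
    for k,v in M.items():
        if c in v: cv2.drawContours(im,cv2.findContours(v[c].astype(np.uint8),0,2)[0],-1,(0,0,255),1)
    vis.append(im)
a=cv2.resize(vis[0][130:265,140:340],(800,540),interpolation=0);cv2.imwrite("pics/m.png",a)
E
```

```text
pin top 219 [235. 219.] [234. 218.]
cover_handle top 1791 [282. 237.] [283. 241.]
radio_mid scene 501 [182. 177.] [185. 180.]
radio_mid top 572 [405. 223.] [401. 225.]
pin (array([5.47202117e+02, 1.67390472e+02, 1.61143016e+02, 1.24547714e-03]), np.float64(0.1125131707901516))
fin (array([5.01170829e+02, 7.30062218e+00, 1.38270067e+02, 2.16704509e-01]), np.float64(0.9150874196691521))Traceback (most recent call last):
  File "<stdin>", line 8, in <module>
  File "fit.py", line 23, in fit
    o=minimize(cost,x,method="Nelder-Mead",options=dict(initial_simplex=sim,maxfev=250,xatol=.1,fatol=1e-4))
    res = _minimize_neldermead(fun, x0, args, callback, bounds=bounds,
                               **options)
    fxr = func(xr)
    fx = function(np.copy(x), *(wrapper_args + args))
  File "fit.py", line 18, in cost
    p,y=un(v);return sum(np.abs(cv2.GaussianBlur(sil(c,[box(p,y,d,o) for d,o in boxes])-m,(0,0),1)).sum()/m.sum() for c,m in masks.items())
                     ~~~^^^^^^^^^^^^^^^^^^^^^^^^^^^^^^^^^^^^^^^^^^^^^^^^^^^^^^^^^^^^^^^^^^^^^^^^^^^^^^^^^^^^^^^^^^^^^^^^^^^^^^^^^^^^^^^^^^^
  File "fit.py", line 18, in <genexpr>
    p,y=un(v);return sum(np.abs(cv2.GaussianBlur(sil(c,[box(p,y,d,o) for d,o in boxes])-m,(0,0),1)).sum()/m.sum() for c,m in masks.items())
                                                 ~~~^^^^^^^^^^^^^^^^^^^^^^^^^^^^^^^^^^^
  File "fit.py", line 11, in sil
    u=np.array([proj(cam,X) for X in b])
                ~~~~^^^^^^^
  File "h.py", line 11, in proj
    c=r.get_calibration(cam);K=np.array(c["camera_matrix"])
ValueError: time passes only in moves, steps and waits
```

```bash
python3 - <<'E'
import json
from workcell import r
json.dump({c:{k:(v.tolist() if hasattr(v,'tolist') else v) for k,v in r.get_calibration(c).items()} for c in("scene","top")},open("cal.json","w"))
E
sed -i 's/r.get_calibration(cam)/CAL[cam]/; 2a import json; CAL=json.load(open("cal.json"))' h.py
cat > f2.py <<'E'
from fit import *
import pickle
M=pickle.load(open("M.pkl","rb"))
def dark(c,uv,rad,th):
    g=cv2.cvtColor(cv2.imread(f"pics/{c}0.png"),6)
    n,l=cv2.connectedComponents((g<th).astype(np.uint8),connectivity=4)
    m=np.zeros(g.shape,bool);x,y=uv;w=g[y-rad:y+rad,x-rad:x+rad]<th
    n,l,s,_=cv2.connectedComponentsWithStats(w.astype(np.uint8),connectivity=4)
    i=l[rad,rad];print(c,i,s[i]);m[y-rad:y+rad,x-rad:x+rad]=(l==i)&(i>0);return m.astype(float)
F=dict(scene=dark("scene",(281,187),18,75),top=dark("top",(286,245),18,75))
print("fin",fit(F,[((60,12,40),(0,0,0))],[(500,43,100,0)]))
print("fin z100",fit(F,[((60,12,40),(0,0,0))],[(500,43,0)],fixz=100))
print("rad",fit(M["rad"],[((36,60,130),(0,0,0))],[(550,-290,a) for a in(0.3,1.0,1.57,2.2)],fixz=65))
for z in (130,140,150,160): print("pin",z,fit(M["pin"],[((80,14,16),(0,0,0))],[(547,168,0)],fixz=z))
# scene rays for T-bar ends (crop px -> image), top end and near end of bar
for u,v in ((328,96),(303,140)): 
    print([np.round(at_z("scene",212+u/3.125,165+v/3.125,z)) for z in(130,145,160)])
for u,v in ((454,42),(454,125)): print([np.round(at_z("top",216+u*.36,190+v*.36,z)) for z in(130,145,160)])
E
python3 f2.py
```

```text
scene 1 [14 10  9 19 85]
top 1 [16  7  4 23 88]
fin (array([4.86571752e+02, 3.72026748e+01, 9.99444842e+01, 4.98857312e-03]), np.float64(0.9441042903348951))
fin z100 (array([4.86105040e+02, 3.69991247e+01, 3.37119842e-02]), np.float64(0.9947169499820552))
rad (array([ 553.61847135, -295.40802447,    2.9356259 ]), np.float64(0.44116430301022624))
pin 130 (array([ 5.51816288e+02,  1.70086200e+02, -2.30884917e-02]), np.float64(0.13957521356508276))
pin 140 (array([ 5.49726059e+02,  1.69067426e+02, -3.61251698e-03]), np.float64(0.12831585857497504))
pin 150 (array([5.48886172e+02, 1.68916199e+02, 1.52818474e-02]), np.float64(0.11980255801656499))
pin 160 (array([ 5.47778957e+02,  1.67840985e+02, -9.19659985e-03]), np.float64(0.11832958036721465))
[array([491., 167., 130.]), array([503., 170., 145.]), array([515., 172., 160.])]
[array([554., 162., 130.]), array([565., 165., 145.]), array([576., 168., 160.])]
[array([ 595., -213.,  130.]), array([ 593., -210.,  145.]), array([ 590., -206.,  160.])]
[array([ 515., -211.,  130.]), array([ 514., -207.,  145.]), array([ 512., -204.,  160.])]
```

```bash
cat > ov.py <<'E'
from fit import *
def draw(ims,Z,pts,col):
    pass
def crop(cam,im,x,y,w,h,boxes,pts,W=400,H=300):
    k=W/w;a=cv2.resize(im[y:y+h,x:x+w],(W,H),interpolation=cv2.INTER_CUBIC)
    f=lambda X:tuple(int(q) for q in ((proj(cam,X)-(x,y)+.5)*k))
    for b,col in boxes:
        for i in range(8):
            for j in(1,2,4):
                if not i&j: cv2.line(a,f(b[i]),f(b[i|j]),col,1)
    for X in pts: cv2.circle(a,f(X),1,(255,255,0),-1)
    return a
E
python3 - <<'E'
from ov import *
s=cv2.imread("pics/scene0.png");t=cv2.imread("pics/top0.png")
pz=148;P=(550.5,168,pz)
b=[(box(P,.005,(80,14,16)),(0,0,255)),(box((486.5,37.2,100),.005,(60,12,40)),(0,255,255))]
ring=[(P[0]+32*np.cos(q),P[1]+32*np.sin(q),pz-27) for q in np.linspace(0,6.28,40)]
rb=[(box((553.6,-295.4,65),2.936,(36,60,130)),(0,0,255))]
a=np.vstack([np.hstack([crop("scene",s,262,165,72,54,b,ring),crop("top",t,222,200,80,60,b,ring)]),np.hstack([crop("scene",s,140,140,80,60,rb,[]),crop("top",t,375,195,72,54,rb,[])])])
cv2.imwrite("pics/ov1.png",a)
E
```

```text
(no output)
```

View pics/ov1.png

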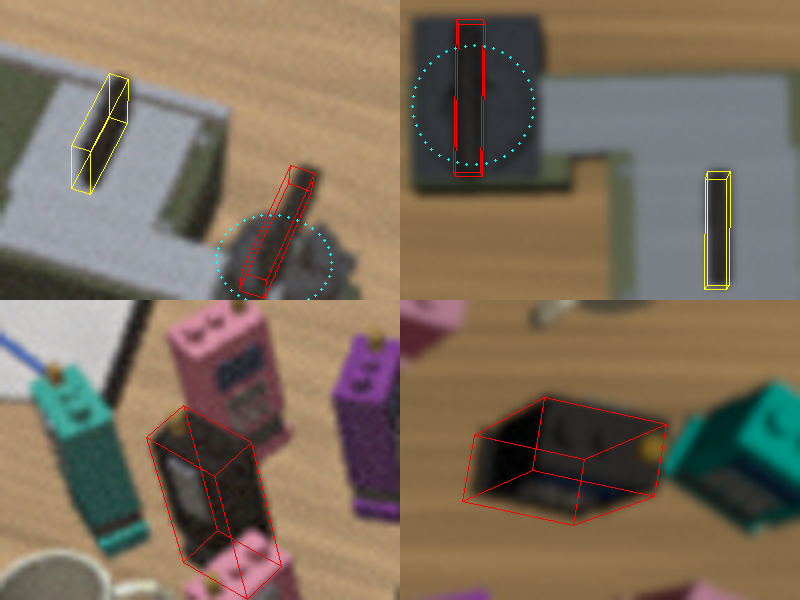

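The overlay shows the T-bar and fin models sitting on their parts in the top view and about 1–2 px left in the scene view, and the radio box matches the black radio. Now I'll go above the pin.

>>> jog_arm:
  moves:
    - {"fingers": 0.05, "linear": [0.05, -0.05, 0], "twist": 4}
    - {"fingers": 0.05, "linear": [0.1, -0.1, 0], "twist": 10}
    - {"fingers": 0.05, "linear": [0.2, -0.2, 0], "twist": 21.3}
    - {"fingers": 0.05, "linear": [0.35, -0.343, 0], "twist": 21.3}
    - {"fingers": 0.05, "linear": [0.35, -0.343, 0], "twist": 21.3}
    - {"fingers": 0.05, "linear": [0.35, -0.343, 0], "twist": 21.3}
    - {"fingers": 0.05, "linear": [0.35, -0.343, 0], "twist": 21.3}
    - {"fingers": 0.05, "linear": [0.35, -0.343, 0], "twist": 21.3}
    - {"fingers": 0.05, "linear": [0.35, -0.343, 0], "twist": 21.3}
    - {"fingers": 0.05, "linear": [0.35, -0.343, 0], "twist": 21.3}
    - {"fingers": 0.05, "linear": [0.35, -0.343, 0], "twist": 21.3}
    - {"fingers": 0.05, "linear": [0.35, -0.343, 0], "twist": 21.3}
    - {"fingers": 0.05, "linear": [0.35, -0.343, -0.04], "twist": 21.3}
    - {"fingers": 0.05, "linear": [0.35, -0.343, -0.07], "twist": 21.3}
    - {"fingers": 0.05, "linear": [0.35, -0.343, -0.098], "twist": 21.3}
    - {"fingers": 0.05, "linear": [0.35, -0.343, -0.098], "twist": 21.3}
  squeeze: 40

```text
t: 2.8
tcp_pos: [545.5, 170.3, 129.8]
orientation: [[-0.002, 1.0, -0.008], [1.0, 0.002, -0.001], [-0.001, -0.008, -1.0]]
contact_force: [-1.0, -0.5, 0.8]
grip_width: 50.1
```

>>> jog_arm:
  moves:
    - {"fingers": 0.05}
    - {"fingers": 0.02}
    - {"fingers": 0.01}
    - {"fingers": 0.01}
    - {"fingers": 0.01}
    - {"fingers": 0.01}
  squeeze: 50

```text
invalid input at $.moves[0]: expected keys fingers, linear, twist
```

```bash
python3 - <<'E'
from ov import *
im=r.grab_frame("scene");cv2.imwrite("pics/g1.png",cv2.resize(im[130:280,200:400],(800,600),interpolation=2))
s=r.sense();print(s["contact_force"],s["ft_torque"],s["grip_width"],s["tcp_pos"])
E
```

```text
[0.50626545 0.68235662 0.66815165] [0.0003289  0.00082574 0.04782167] 49.77599985261269 [547.16447977 170.43157348 132.05633337]
```

View pics/g1.png

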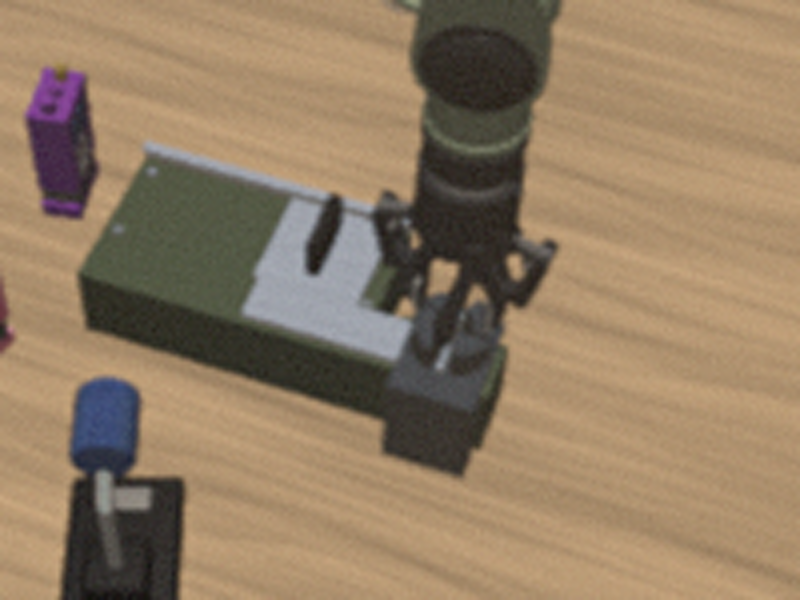

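The jaws straddle the T-bar (crop ≈460,270), with fingers on both sides, so I'll close them.

>>> jog_arm:
  moves:
    - {"fingers": 0.02, "linear": [0, 0, 0], "twist": 0}
    - {"fingers": 0.005, "linear": [0, 0, 0], "twist": 0}
    - {"fingers": 0.005, "linear": [0, 0, 0], "twist": 0}
    - {"fingers": 0.005, "linear": [0, 0, 0], "twist": 0}
    - {"fingers": 0.005, "linear": [0, 0, 0], "twist": 0}
    - {"fingers": 0.005, "linear": [0, 0, 0], "twist": 0}
  squeeze: 50

```text
t: 3.45
tcp_pos: [551.2, 171.8, 135.5]
orientation: [[-0.001, 1.0, 0.004], [1.0, 0.001, 0.005], [0.005, 0.004, -1.0]]
contact_force: [-0.1, 5.6, 2.6]
grip_width: 13.0
```

>>> jog_arm:
  moves:
    - {"fingers": 0.005, "linear": [0, 0.002, 0], "twist": 0}
    - {"fingers": 0.005, "linear": [0, 0.002, 0.01], "twist": 0}
    - {"fingers": 0.005, "linear": [0, 0.002, 0.02], "twist": 0}
    - {"fingers": 0.005, "linear": [0, 0.002, 0.027], "twist": 0}
    - {"fingers": 0.005, "linear": [0, 0.002, 0.027], "twist": 0}
    - {"fingers": 0.005, "linear": [0, 0.002, 0.027], "twist": 0}
    - {"fingers": 0.005, "linear": [0, 0.002, 0.027], "twist": 0}

```text
t: 4.15
tcp_pos: [551.1, 171.8, 159.8]
orientation: [[0.0, 1.0, 0.002], [1.0, -0.0, 0.001], [0.001, 0.002, -1.0]]
contact_force: [6.8, 3.6, -11.6]
grip_width: 13.0
```

```bash
cat > s.py <<'E'
from workcell import r
import numpy as np
s=r.sense();R=np.array(s["orientation"]);print(s["t"],np.round(s["contact_force"],1),np.round(s["ft_torque"],2),np.round(s["grip_width"],1),np.round(s["tcp_pos"],1),"yaw",round(np.degrees(np.arctan2(R[1,0],R[0,0])),1))
E
python3 s.py
```

```text
4.15 [  6.8   3.6 -11.6] [ 0.51 -1.43  0.  ] 13.0 [551.1 171.8 159.8] yaw 90.0
```

>>> jog_arm:
  moves:
    - {"fingers": 0.005, "linear": [0.001, 0.001, 0.001], "twist": 0}
    - {"fingers": 0.005, "linear": [0.001, 0.001, 0.001], "twist": 6}
    - {"fingers": 0.005, "linear": [0.001, 0.001, 0.001], "twist": 13}
    - {"fingers": 0.005, "linear": [0.001, 0.001, 0.001], "twist": 20}
    - {"fingers": 0.005, "linear": [0.001, 0.001, 0.001], "twist": 27}
    - {"fingers": 0.005, "linear": [0.001, 0.001, 0.001], "twist": 34}
    - {"fingers": 0.005, "linear": [0.001, 0.001, 0.001], "twist": 41}
    - {"fingers": 0.005, "linear": [0.001, 0.001, 0.001], "twist": 48}
    - {"fingers": 0.005, "linear": [0.001, 0.001, 0.001], "twist": 48}
    - {"fingers": 0.005, "linear": [0.001, 0.001, 0.001], "twist": 48}

```text
t: 5.15
tcp_pos: [550.7, 172.6, 160.6]
orientation: [[-0.742, 0.671, -0.001], [0.671, 0.742, 0.0], [0.001, -0.0, -1.0]]
contact_force: [3.6, 1.8, -12.3]
grip_width: 12.7
```

```bash
python3 s.py
```

```text
5.15 [  3.6   1.8 -12.3] [ 0.59 -0.9   0.01] 12.7 [550.7 172.6 160.6] yaw 137.9
```

>>> jog_arm:
  moves:
    - {"fingers": 0.0145, "linear": [0, 0, -0.004], "twist": 0}
    - {"fingers": 0.0145, "linear": [0, 0, -0.004], "twist": 0}
    - {"fingers": 0.0145, "linear": [0, 0, -0.004], "twist": 0}
    - {"fingers": 0.0145, "linear": [0, 0, -0.004], "twist": 0}

```text
t: 5.55
tcp_pos: [550.8, 172.3, 158.0]
orientation: [[-0.743, 0.669, 0.0], [0.669, 0.743, -0.0], [-0.0, 0.0, -1.0]]
contact_force: [-0.7, 0.1, 0.2]
grip_width: 14.4
```

```bash
python3 s.py
```

```text
5.55 [-0.7  0.1  0.2] [ 0.04  0.2  -0.06] 14.4 [550.8 172.3 158. ] yaw 138.0
```

Released onto the rim, with no force. Now I'll turn slowly as a wrench.

>>> jog_arm:
  moves:
    - {"fingers": 0.0145, "linear": [0, 0, 0], "twist": 2}
    - {"fingers": 0.0145, "linear": [0, 0, 0], "twist": 4}
    - {"fingers": 0.0145, "linear": [0, 0, 0], "twist": 6}
    - {"fingers": 0.0145, "linear": [0, 0, 0], "twist": 8}
    - {"fingers": 0.0145, "linear": [0, 0, 0], "twist": 8}

```text
t: 6.05
tcp_pos: [550.7, 172.7, 157.9]
orientation: [[-0.829, 0.56, 0.0], [0.56, 0.829, 0.001], [0.0, 0.001, -1.0]]
contact_force: [-2.4, 1.6, 2.4]
grip_width: 14.6
```

```bash
python3 s.py
```

```text
6.05 [-2.4  1.6  2.4] [ 0.26  0.47 -0.06] 14.6 [550.7 172.7 157.9] yaw 146.0
```

>>> jog_arm:
  moves:
    - {"fingers": 0.0145, "linear": [0, 0, 0], "twist": 2}
    - {"fingers": 0.0145, "linear": [0, 0, 0], "twist": 4}
    - {"fingers": 0.0145, "linear": [0, 0, 0], "twist": 6}
    - {"fingers": 0.0145, "linear": [0, 0, 0], "twist": 6}

```text
t: 6.45
tcp_pos: [550.6, 172.8, 157.9]
orientation: [[-0.883, 0.47, -0.0], [0.47, 0.883, 0.001], [0.0, 0.001, -1.0]]
contact_force: [-3.3, 1.5, 3.7]
grip_width: 14.5
```

```bash
python3 s.py
```

```text
6.45 [-3.3  1.5  3.7] [ 0.31  0.62 -0.07] 14.5 [550.6 172.8 157.9] yaw 152.0
```

>>> jog_arm:
  moves:
    - {"fingers": 0.0145, "linear": [0, 0, 0], "twist": 2}
    - {"fingers": 0.0145, "linear": [0, 0, 0], "twist": 4}
    - {"fingers": 0.0145, "linear": [0, 0, 0], "twist": 6}
    - {"fingers": 0.0145, "linear": [0, 0, 0], "twist": 6}

```text
t: 6.85
tcp_pos: [550.2, 172.5, 157.0]
orientation: [[-0.927, 0.375, -0.001], [0.375, 0.927, -0.0], [0.001, -0.0, -1.0]]
contact_force: [-1.5, 1.1, 0.0]
grip_width: 14.5
```

```bash
python3 s.py
```

```text
6.85 [-1.5  1.1  0. ] [0.19 0.43 0.28] 14.5 [550.2 172.5 157. ] yaw 158.0
```

>>> jog_arm:
  moves:
    - {"fingers": 0.0145, "linear": [0, 0, 0], "twist": 2}
    - {"fingers": 0.0145, "linear": [0, 0, 0], "twist": 4}
    - {"fingers": 0.0145, "linear": [0, 0, 0], "twist": 4}

```text
t: 7.15
tcp_pos: [550.5, 172.6, 157.1]
orientation: [[-0.951, 0.31, -0.001], [0.31, 0.951, 0.0], [0.001, -0.0, -1.0]]
contact_force: [-1.3, 1.5, -0.0]
grip_width: 14.7
```

```bash
python3 s.py
```

```text
7.15 [-1.3  1.5 -0. ] [0.31 0.48 0.01] 14.7 [550.5 172.6 157.1] yaw 161.9
```

>>> jog_arm:
  moves:
    - {"fingers": 0.0145, "linear": [0, 0, 0], "twist": 2}
    - {"fingers": 0.0145, "linear": [0, 0, 0], "twist": 4}
    - {"fingers": 0.0145, "linear": [0, 0, 0], "twist": 4}

```text
t: 7.45
tcp_pos: [550.3, 172.9, 157.1]
orientation: [[-0.97, 0.243, -0.001], [0.243, 0.97, 0.001], [0.001, 0.001, -1.0]]
contact_force: [-2.6, 2.5, -0.2]
grip_width: 14.2
```

```bash
python3 s.py
```

```text
7.45 [-2.6  2.5 -0.2] [ 0.57  0.59 -0.13] 14.2 [550.3 172.9 157.1] yaw 165.9
```

>>> jog_arm:
  moves:
    - {"fingers": 0.0145, "linear": [0, 0, 0], "twist": 1.5}
    - {"fingers": 0.0145, "linear": [0, 0, 0], "twist": 3}
    - {"fingers": 0.0145, "linear": [0, 0, 0], "twist": 3}

```text
t: 7.75
tcp_pos: [550.3, 172.9, 157.1]
orientation: [[-0.982, 0.191, -0.001], [0.191, 0.982, 0.001], [0.001, 0.001, -1.0]]
contact_force: [-3.1, 4.0, 0.2]
grip_width: 14.5
```

```bash
python3 s.py
```

```text
7.75 [-3.1  4.   0.2] [ 0.76  0.76 -0.31] 14.5 [550.3 172.9 157.1] yaw 169.0
```

Firmly blocked (−0.31 Nm), so the dog is in the notch. I'll relax, release, rise and go over the fin.

>>> jog_arm:
  moves:
    - {"fingers": 0.0145, "linear": [0, 0, 0], "twist": -6}
    - {"fingers": 0.045, "linear": [0, 0, 0], "twist": -6}
    - {"fingers": 0.045, "linear": [0, 0, 0], "twist": -6}
    - {"fingers": 0.045, "linear": [0, 0, 0], "twist": -6}
    - {"fingers": 0.045, "linear": [0, 0, 0.03], "twist": -6}
    - {"fingers": 0.045, "linear": [0, 0, 0.06], "twist": -6}
    - {"fingers": 0.045, "linear": [-0.02, -0.04, 0.06], "twist": -14}
    - {"fingers": 0.045, "linear": [-0.04, -0.08, 0.06], "twist": -22}
    - {"fingers": 0.045, "linear": [-0.064, -0.131, 0.06], "twist": -30}
    - {"fingers": 0.045, "linear": [-0.064, -0.131, 0.06], "twist": -38}
    - {"fingers": 0.045, "linear": [-0.064, -0.131, 0.06], "twist": -46}
    - {"fingers": 0.045, "linear": [-0.064, -0.131, 0.06], "twist": -54}
    - {"fingers": 0.045, "linear": [-0.064, -0.131, 0.06], "twist": -62}
    - {"fingers": 0.045, "linear": [-0.064, -0.131, 0.06], "twist": -70}
    - {"fingers": 0.045, "linear": [-0.064, -0.131, 0.06], "twist": -78}
    - {"fingers": 0.045, "linear": [-0.064, -0.131, 0.02], "twist": -78}
    - {"fingers": 0.045, "linear": [-0.064, -0.131, -0.02], "twist": -78}
    - {"fingers": 0.045, "linear": [-0.064, -0.131, -0.02], "twist": -78}
  squeeze: 30

```text
t: 9.55
tcp_pos: [483.2, 41.4, 133.4]
orientation: [[-0.018, 1.0, -0.008], [1.0, 0.018, 0.0], [0.0, -0.008, -1.0]]
contact_force: [-1.2, 0.4, -0.7]
grip_width: 45.2
```

```bash
python3 s.py; python3 - <<'E'
from ov import *
a=r.grab_frame("scene");b=r.grab_frame("top")
im=np.hstack([cv2.resize(a[140:260,220:340],(400,400),interpolation=2),cv2.resize(b[180:280,215:315],(400,400),interpolation=2)])
cv2.imwrite("pics/p2.png",im)
E
```

```text
9.55 [-1.2  0.4 -0.7] [-0.02  0.06  0.02] 45.2 [483.2  41.4 133.4] yaw 91.0
```

View pics/p2.png

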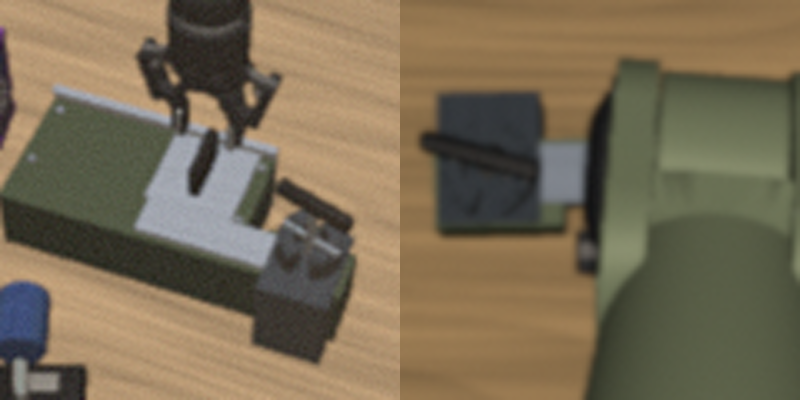

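The pin stays up, turned about 73° (right half ≈480,155). The gripper stands above the fin. I'll descend and grip.

>>> jog_arm:
  moves:
    - {"fingers": 0.045, "linear": [0.001, 0, -0.025], "twist": -1}
    - {"fingers": 0.045, "linear": [0.001, 0, -0.046], "twist": -1}
    - {"fingers": 0.02, "linear": [0.001, 0, -0.046], "twist": -1}
    - {"fingers": 0.003, "linear": [0.001, 0, -0.046], "twist": -1}
    - {"fingers": 0.003, "linear": [0.001, 0, -0.046], "twist": -1}
    - {"fingers": 0.003, "linear": [0.001, 0, -0.046], "twist": -1}
    - {"fingers": 0.003, "linear": [0.001, 0, -0.046], "twist": -1}

```text
t: 10.35
tcp_pos: [489.2, 39.8, 93.3]
orientation: [[-0.001, 1.0, 0.003], [1.0, 0.001, -0.004], [-0.004, 0.003, -1.0]]
contact_force: [-0.3, -5.6, -2.4]
grip_width: 11.4
```

```bash
python3 s.py
```

```text
10.35 [-0.3 -5.6 -2.4] [-0.83  0.01  0.49] 11.4 [489.2  39.8  93.3] yaw 90.0
```

>>> jog_arm:
  moves:
    - {"fingers": 0.003, "linear": [0, -0.02, 0], "twist": 1}
    - {"fingers": 0.003, "linear": [0.001, -0.045, 0], "twist": 1}
    - {"fingers": 0.003, "linear": [0.001, -0.07, 0], "twist": 1}
    - {"fingers": 0.003, "linear": [0.002, -0.095, 0], "twist": 1}
    - {"fingers": 0.003, "linear": [0.002, -0.115, 0], "twist": 1}
    - {"fingers": 0.003, "linear": [0.002, -0.13, 0], "twist": 1}
    - {"fingers": 0.003, "linear": [0.002, -0.137, 0], "twist": 1}
    - {"fingers": 0.003, "linear": [0.002, -0.137, 0], "twist": 1}
    - {"fingers": 0.003, "linear": [0.002, -0.137, 0], "twist": 1}
    - {"fingers": 0.003, "linear": [0.002, -0.137, 0], "twist": 1}

```text
t: 11.35
tcp_pos: [493.6, -95.2, 93.3]
orientation: [[-0.019, 1.0, 0.007], [1.0, 0.019, 0.001], [0.001, 0.007, -1.0]]
contact_force: [7.5, 3.2, -8.4]
grip_width: 11.3
```

```bash
python3 s.py
```

```text
11.35 [ 7.5  3.2 -8.4] [ 0.59 -1.31  0.25] 11.3 [493.6 -95.2  93.3] yaw 91.1
```

Cover at its stop (135 mm travelled). I'll release, rise, and head over the radio while turning.

>>> jog_arm:
  moves:
    - {"fingers": 0.05, "linear": [0, 0, 0], "twist": 0}
    - {"fingers": 0.05, "linear": [0, 0, 0], "twist": 0}
    - {"fingers": 0.05, "linear": [0, 0, 0], "twist": 0}
    - {"fingers": 0.05, "linear": [0, 0, 0.05], "twist": 0}
    - {"fingers": 0.05, "linear": [0, 0, 0.1], "twist": 0}
    - {"fingers": 0.05, "linear": [0, -0.02, 0.14], "twist": 8}
    - {"fingers": 0.06, "linear": [0.02, -0.05, 0.14], "twist": 16}
    - {"fingers": 0.06, "linear": [0.04, -0.09, 0.14], "twist": 24}
    - {"fingers": 0.06, "linear": [0.06, -0.13, 0.14], "twist": 32}
    - {"fingers": 0.06, "linear": [0.06, -0.17, 0.14], "twist": 40}
    - {"fingers": 0.06, "linear": [0.06, -0.197, 0.14], "twist": 48}
    - {"fingers": 0.06, "linear": [0.06, -0.197, 0.14], "twist": 56}
    - {"fingers": 0.06, "linear": [0.06, -0.197, 0.14], "twist": 64}
    - {"fingers": 0.06, "linear": [0.06, -0.197, 0.14], "twist": 72}
    - {"fingers": 0.06, "linear": [0.06, -0.197, 0.14], "twist": 77}
    - {"fingers": 0.06, "linear": [0.06, -0.197, 0.14], "twist": 77}
  squeeze: 60

```text
t: 12.95
tcp_pos: [549.6, -292.7, 231.6]
orientation: [[-0.978, 0.208, -0.0], [0.208, 0.978, -0.0], [0.0, -0.0, -1.0]]
contact_force: [-0.2, 0.0, -0.3]
grip_width: 60.2
```

```bash
python3 s.py; python3 - <<'E'
from ov import *
a=r.grab_frame("scene");b=r.grab_frame("top");cv2.imwrite("pics/scene3.png",a);cv2.imwrite("pics/top3.png",b)
th=.025
pk=box((489,40.5,75),th,(39,63,0.1))
bb=[(pk,(0,0,255))]
rb=[(box((553.6,-295.4,65),2.936,(36,60,130)),(0,0,255))]
im=np.vstack([np.hstack([crop("scene",a,225,150,100,75,bb,[]),crop("top",b,235,200,80,60,bb,[])]),np.hstack([crop("scene",a,140,130,100,75,rb,[]),crop("top",b,220,190,180,135,[],[])])])
cv2.imwrite("pics/p3.png",im)
E
```

```text
12.95 [-0.2  0.  -0.3] [0.03 0.   0.01] 60.2 [ 549.6 -292.7  231.6] yaw 168.0
```

View pics/p3.png

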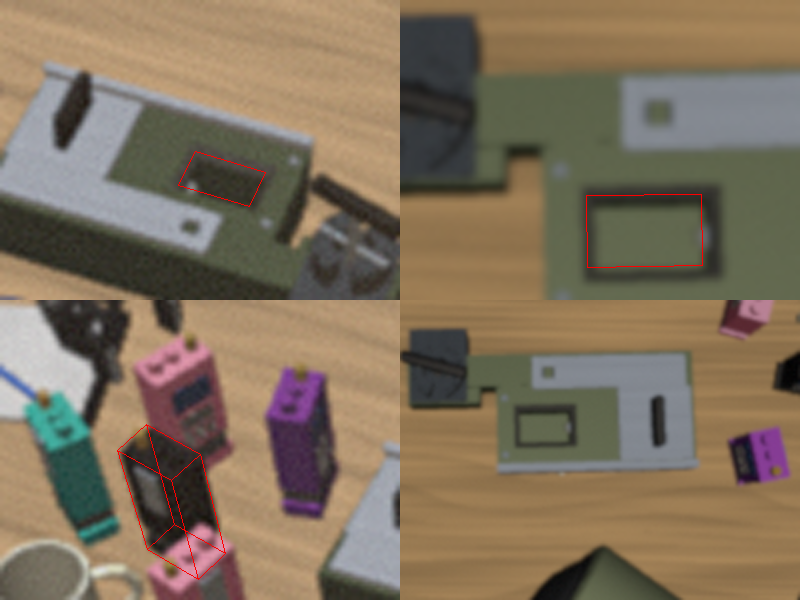

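The pocket is uncovered (top mouth centre px ≈285,246.6), the cover is open and the pin is parked. The camera puts the pocket about 3 mm further in −y than touch did, and the bevel covers that. The black radio is untouched, so I'll descend on it.

>>> jog_arm:
  moves:
    - {"fingers": 0.06, "linear": [0.002, 0, -0.04], "twist": 0}
    - {"fingers": 0.06, "linear": [0.002, 0, -0.08], "twist": 0}
    - {"fingers": 0.06, "linear": [0.002, 0, -0.11], "twist": 0}
    - {"fingers": 0.06, "linear": [0.002, 0, -0.13], "twist": 0}
    - {"fingers": 0.06, "linear": [0.002, 0, -0.15], "twist": 0}
    - {"fingers": 0.06, "linear": [0.002, 0, -0.15], "twist": 0}
    - {"fingers": 0.06, "linear": [0.002, 0, -0.15], "twist": 0}

```text
t: 13.75
tcp_pos: [551.7, -292.5, 81.5]
orientation: [[-0.978, 0.209, -0.0], [0.209, 0.978, 0.0], [0.0, 0.0, -1.0]]
contact_force: [0.2, -0.3, -0.1]
grip_width: 59.7
```

```bash
python3 s.py
```

```text
13.75 [ 0.2 -0.3 -0.1] [-0.07 -0.01 -0.  ] 59.7 [ 551.7 -292.5   81.5] yaw 168.0
```

Free of contact. Close slowly with a low squeeze first, then firm up.

>>> jog_arm:
  moves:
    - {"fingers": 0.05, "linear": [0, 0, 0], "twist": 0}
    - {"fingers": 0.045, "linear": [0, 0, 0], "twist": 0}
    - {"fingers": 0.04, "linear": [0, 0, 0], "twist": 0}
    - {"fingers": 0.035, "linear": [0, 0, 0], "twist": 0}
    - {"fingers": 0.025, "linear": [0, 0, 0], "twist": 0}
    - {"fingers": 0.02, "linear": [0, 0, 0], "twist": 0}
    - {"fingers": 0.02, "linear": [0, 0, 0], "twist": 0}
  squeeze: 30

```text
t: 14.45
tcp_pos: [553.1, -293.2, 82.5]
orientation: [[-0.978, 0.208, 0.003], [0.208, 0.978, -0.001], [-0.003, -0.001, -1.0]]
contact_force: [2.3, 0.2, 6.2]
grip_width: 36.1
```

```bash
python3 s.py; python3 - <<'E'
from ov import *
a=r.grab_frame("scene");cv2.imwrite("pics/p4.png",cv2.resize(a[110:230,120:280],(800,600),interpolation=2))
E
```

```text
14.45 [2.3 0.2 6.2] [-0.05 -0.53  0.02] 36.1 [ 553.1 -293.2   82.5] yaw 168.0
```

View pics/p4.png

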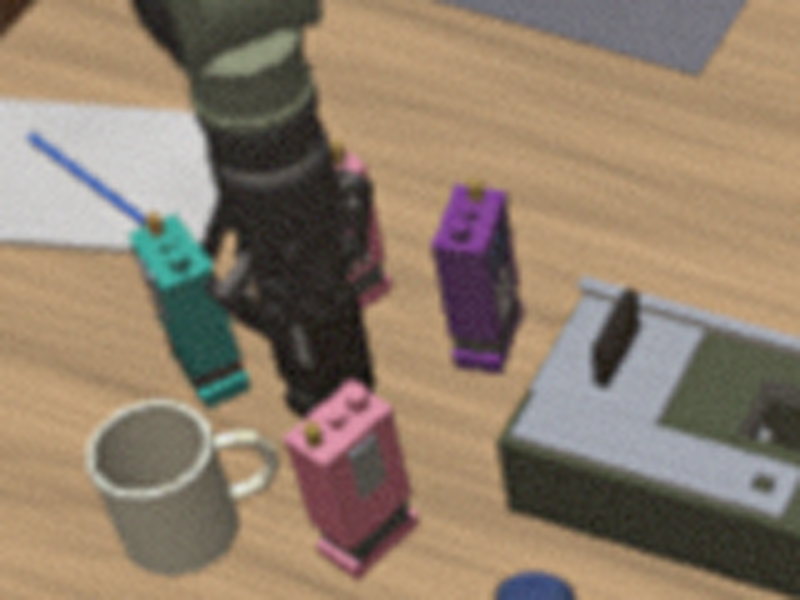

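Black radio held (36.1 mm) between the fingers; the mug, pink and turquoise radios stand untouched. Firm up and lift.

>>> jog_arm:
  moves:
    - {"fingers": 0.02, "linear": [0, 0, 0], "twist": 0}
    - {"fingers": 0.02, "linear": [0, 0, 0], "twist": 0}
    - {"fingers": 0.02, "linear": [0, 0, 0.03], "twist": 0}
    - {"fingers": 0.02, "linear": [0, 0, 0.07], "twist": 0}
    - {"fingers": 0.02, "linear": [0, 0, 0.11], "twist": 0}
    - {"fingers": 0.02, "linear": [0, 0, 0.15], "twist": 0}
    - {"fingers": 0.02, "linear": [0, 0, 0.17], "twist": 0}
    - {"fingers": 0.02, "linear": [-0.01, 0.04, 0.17], "twist": 3}
    - {"fingers": 0.02, "linear": [-0.02, 0.08, 0.17], "twist": 6}
    - {"fingers": 0.02, "linear": [-0.03, 0.12, 0.17], "twist": 9}
    - {"fingers": 0.02, "linear": [-0.04, 0.16, 0.17], "twist": 12}
    - {"fingers": 0.02, "linear": [-0.045, 0.2, 0.17], "twist": 13.4}
    - {"fingers": 0.02, "linear": [-0.05, 0.24, 0.17], "twist": 13.4}
    - {"fingers": 0.02, "linear": [-0.055, 0.28, 0.17], "twist": 13.4}
    - {"fingers": 0.02, "linear": [-0.06, 0.31, 0.17], "twist": 13.4}
    - {"fingers": 0.02, "linear": [-0.063, 0.333, 0.17], "twist": 13.4}
    - {"fingers": 0.02, "linear": [-0.063, 0.333, 0.17], "twist": 13.4}
    - {"fingers": 0.02, "linear": [-0.063, 0.333, 0.17], "twist": 13.4}
    - {"fingers": 0.02, "linear": [-0.063, 0.333, 0.17], "twist": 13.4}
  squeeze: 90

```text
t: 16.4
tcp_pos: [488.4, 39.8, 250.7]
orientation: [[-1.0, -0.024, -0.001], [-0.024, 1.0, -0.0], [0.001, -0.0, -1.0]]
contact_force: [0.8, -0.5, -3.1]
grip_width: 34.9
```

```bash
python3 s.py
```

```text
16.4 [ 0.8 -0.5 -3.1] [ 0.    0.01 -0.02] 34.9 [488.4  39.8 250.7] yaw -178.6
```

>>> jog_arm:
  moves:
    - {"fingers": 0.02, "linear": [0, 0, -0.03], "twist": 0}
    - {"fingers": 0.02, "linear": [0, 0, -0.06], "twist": 0}
    - {"fingers": 0.02, "linear": [0, 0, -0.07], "twist": 0}
    - {"fingers": 0.02, "linear": [0, 0, -0.07], "twist": 0}
    - {"fingers": 0.02, "linear": [0, 0, -0.07], "twist": 0}

```text
t: 16.9
tcp_pos: [489.4, 39.9, 182.1]
orientation: [[-1.0, -0.023, 0.001], [-0.023, 1.0, -0.0], [-0.001, -0.0, -1.0]]
contact_force: [1.3, -0.1, -2.2]
grip_width: 35.2
```

```bash
python3 s.py; python3 - <<'E'
from ov import *
a=r.grab_frame("scene")
M=np.array([488.4,39.8,163.])
b=[(box(M,.025,(36,60,130)),(0,0,255)),(box((488.5,40,75),.025,(53,77,.1)),(0,255,255)),(box((488.5,40,75),.025,(39,63,.1)),(255,255,0))]
cv2.imwrite("pics/p5.png",crop("scene",a,215,120,120,90,b,[],800,600))
E
```

```text
16.9 [ 1.3 -0.1 -2.2] [-0.02 -0.03 -0.01] 35.2 [489.4  39.9 182.1] yaw -178.7
```

View pics/p5.png

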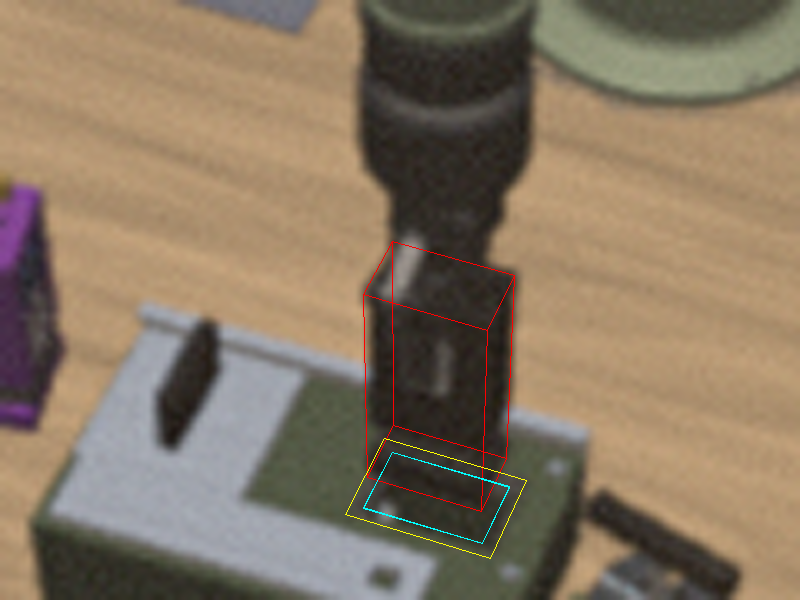

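The radio box in hand lines up with the pocket outline to ~2 mm (bottom edge ≈ 370–485, 480–510). Lowering into the bevel and a bit beyond.

>>> jog_arm:
  moves:
    - {"fingers": 0.02, "linear": [0, 0, -0.015], "twist": 0}
    - {"fingers": 0.02, "linear": [0, 0, -0.022], "twist": 0}
    - {"fingers": 0.02, "linear": [0, 0, -0.027], "twist": 0}
    - {"fingers": 0.02, "linear": [0, 0, -0.032], "twist": 0}
    - {"fingers": 0.02, "linear": [0, 0, -0.036], "twist": 0}
    - {"fingers": 0.02, "linear": [0, 0, -0.036], "twist": 0}

```text
t: 17.55
tcp_pos: [488.5, 40.5, 144.9]
orientation: [[-1.0, -0.024, -0.001], [-0.024, 1.0, 0.0], [0.001, 0.0, -1.0]]
contact_force: [-0.1, 0.1, -2.7]
grip_width: 35.2
```

```bash
python3 s.py
```

```text
17.55 [-0.1  0.1 -2.7] [0.02 0.04 0.06] 35.2 [488.5  40.5 144.9] yaw -178.6
```

>>> jog_arm:
  moves:
    - {"fingers": 0.02, "linear": [0, 0, -0.005], "twist": 0}
    - {"fingers": 0.02, "linear": [0, 0, -0.01], "twist": 0}
    - {"fingers": 0.02, "linear": [0, 0, -0.014], "twist": 0}
    - {"fingers": 0.02, "linear": [0, 0, -0.014], "twist": 0}

```text
t: 17.95
tcp_pos: [488.2, 40.6, 130.5]
orientation: [[-1.0, -0.024, -0.001], [-0.024, 1.0, 0.0], [0.001, 0.0, -1.0]]
contact_force: [-1.3, 0.5, -3.9]
grip_width: 35.1
```

```bash
python3 s.py
```

```text
17.95 [-1.3  0.5 -3.9] [0.03 0.41 0.06] 35.1 [488.2  40.6 130.5] yaw -178.6
```

Nearly free. Pushing on past the ball.

>>> jog_arm:
  moves:
    - {"fingers": 0.02, "linear": [0.0005, 0, -0.006], "twist": 0}
    - {"fingers": 0.02, "linear": [0.0005, 0, -0.012], "twist": 0}
    - {"fingers": 0.02, "linear": [0.0005, 0, -0.018], "twist": 0}
    - {"fingers": 0.02, "linear": [0.0005, 0, -0.022], "twist": 0}
    - {"fingers": 0.02, "linear": [0.0005, 0, -0.026], "twist": 0}
    - {"fingers": 0.02, "linear": [0.0005, 0, -0.026], "twist": 0}

```text
t: 18.55
tcp_pos: [488.3, 41.0, 104.5]
orientation: [[-1.0, -0.025, -0.002], [-0.025, 1.0, 0.001], [0.002, 0.001, -1.0]]
contact_force: [-1.8, 2.8, -5.6]
grip_width: 35.3
```

```bash
python3 s.py
```

```text
18.55 [-1.8  2.8 -5.6] [0.7  0.61 0.03] 35.3 [488.3  41.  104.5] yaw -178.6
```

>>> jog_arm:
  moves:
    - {"fingers": 0.02, "linear": [0.001, 0, -0.003], "twist": 0}
    - {"fingers": 0.02, "linear": [0.001, 0, -0.006], "twist": 0}
    - {"fingers": 0.02, "linear": [0.001, 0, -0.009], "twist": 0}
    - {"fingers": 0.02, "linear": [0.001, 0, -0.009], "twist": 0}
    - {"fingers": 0.02, "linear": [0.001, 0, -0.009], "twist": 0}

```text
t: 19.05
tcp_pos: [489.6, 40.3, 97.1]
orientation: [[-1.0, -0.024, -0.001], [-0.024, 1.0, -0.001], [0.001, -0.001, -1.0]]
contact_force: [-7.0, 0.9, 11.5]
grip_width: 35.1
```

```bash
python3 s.py
```

```text
19.05 [-7.   0.9 11.5] [0.1  2.25 0.08] 35.1 [489.6  40.3  97.1] yaw -178.6
```

Floor reached at the expected height (foot ≈15 mm). Release and retreat.

>>> jog_arm:
  moves:
    - {"fingers": 0.02, "linear": [-0.001, 0, -0.001], "twist": 0}
    - {"fingers": 0.045, "linear": [-0.001, 0, 0], "twist": 0}
    - {"fingers": 0.058, "linear": [-0.001, 0, 0], "twist": 0}
    - {"fingers": 0.058, "linear": [-0.001, 0, 0], "twist": 0}
    - {"fingers": 0.058, "linear": [-0.001, 0, 0], "twist": 0}
    - {"fingers": 0.058, "linear": [-0.001, 0, 0.03], "twist": 0}
    - {"fingers": 0.058, "linear": [-0.001, 0, 0.08], "twist": 0}
    - {"fingers": 0.058, "linear": [-0.001, 0, 0.13], "twist": 0}
    - {"fingers": 0.058, "linear": [-0.05, 0, 0.17], "twist": 0}
    - {"fingers": 0.058, "linear": [-0.1, 0.04, 0.17], "twist": 0}
    - {"fingers": 0.058, "linear": [-0.14, 0.08, 0.17], "twist": 0}
    - {"fingers": 0.058, "linear": [-0.16, 0.12, 0.17], "twist": 0}
    - {"fingers": 0.058, "linear": [-0.18, 0.16, 0.17], "twist": 0}
    - {"fingers": 0.058, "linear": [-0.18, 0.16, 0.17], "twist": 0}
    - {"fingers": 0.058, "linear": [-0.18, 0.16, 0.17], "twist": 0}

```text
t: 20.55
tcp_pos: [309.2, 202.0, 266.4]
orientation: [[-1.0, -0.029, 0.001], [-0.029, 1.0, 0.0], [-0.001, 0.0, -1.0]]
contact_force: [1.4, 0.1, 0.4]
grip_width: 58.2
```

```bash
python3 s.py; python3 - <<'E'
from ov import *
a=r.grab_frame("scene");t=r.grab_frame("top")
b=[(box((489,40.3,80),.025,(36,60,130)),(0,0,255))]
cv2.imwrite("pics/p6.png",np.hstack([crop("scene",a,215,130,120,120,b,[],400,400),crop("top",t,215,180,120,120,b,[],400,400)]))
for q in("desk_mic","mug","morse_key"):print(q,[np.round(d["position"]).tolist() for d in r.find_in(q,"top")[:1]])
E
```

```text
20.55 [1.4 0.1 0.4] [-0.01 -0.03 -0.03] 58.2 [309.2 202.  266.4] yaw -178.3
desk_mic []
mug [[686.0, -343.0, 49.0]]
morse_key [[392.0, 470.0, 30.0]]
```

View pics/p6.png

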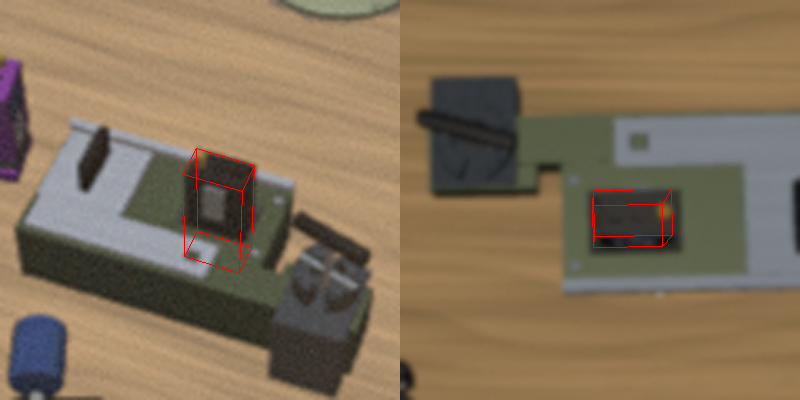

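The radio sits in the pocket at the predicted height (scene crop ≈220,195, top edge on the model). The pin is up and turned, the cover is open, and the arm is clear. Handing in.

```bash
python3 -c "
from workcell import r
print(r.finish_job())"
```

```text
the job is handed in; nothing more can be done
None
```

I carried out all the steps and handed the job in at about t = 20.7 s of the 64 s allowed. No verdict is reported, so the checks below are my own.

**What I did**
- **Pin:** I lifted it about 27 mm and turned it with the fingers slack until the dog dropped into its notch. The torque reversed as it dropped, then blocked at −0.31 Nm when I turned further. After release it stayed up, turned about 73°.
- **Cover:** I slid it about 135 mm to its stop.
- **Radio:** I gripped the black one, not the pink, purple or turquoise look-alikes. I pushed it down until it met the pocket floor, with about 14 N of push and its foot at about 15 mm. Then I let go and backed off.

**Last checks**
- **Dock:** The final pictures show the radio upright at its docked height, the pin parked and the cover open. The arm was clear, with force close to zero.
- **Mug and morse key:** The detector put both within about 2 mm of where they started.

**Not confirmed, or disagreeing**
- **Desk mic:** The last detector call in the top camera did not find it. The final picture shows its head in place, and the arm never came near it.
- **Ball click:** I did not see this directly. I judged it from the insertion depth and the forces.
- **Pocket position:** The top camera put the pocket, fin and pin about 3 mm further in −y than touch did. I used the touch values, and the radio went in nearly free of side force.

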